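# Engage the shaft lock of a bottle-capping machine

## Task

Lock the shaft of the capping machine: push the upright pin on the black disc round, either way, until the slot across the disc lines up with the steel bar, then push the bar by its blue end plate through the slot until the blue plate stops fully home against the gold bridge. Nothing needs gripping, just push with the fingers: do not lift or pick up anything, leave the other parts on the bench where they are, and finish clear of everything.

Things in the scene. Friction and masses are not known exactly. Their poses are not given: they have to be found in the camera images.
- lock_plate: gold plate fixed to the bench, 210 (x) by 360 (y) by 12 mm thick, carrying disc, guide, bridge and keeper. Origin: on the disc's vertical axis at the bench surface, z up; the bar slides along its +y at x = 0. Bar guide: low channel, y -240 to -80 mm, walls up to z 32. Loose parts on the plate keep 45 mm from x = 0 and 85 mm from the disc axis.
- bridge_top (a point): centre of the top of the gold bridge, the block that spans the bar and stops the blue plate: 50 mm (x) by 30 mm (y), top 52 mm above the bench, at y -80 to -50 mm of the gold plate. Axes as the gold plate's.
- keeper_top (a point): centre of the top of the gold keeper beyond the disc, which takes the bar's nose: 40 mm (x) by 32 mm (y), top 42 mm above the bench, at y 50 to 82 mm of the gold plate. Axes as the gold plate's.
- lock_disc (a joint): angle of the black disc (90 mm across, top 36 mm above the bench, open slot 24 mm wide across its middle), rad, anticlockwise from above, -0.25 to 3.39. At 0 and equally at pi the slot is in line with the bar; 0.05 off is harmless. The pin is at the plate's +x at 0, +y at pi/2, -x at pi. Starts 0.55 to 2.59. 2 to 4 N at the pin turns it; friction keeps it.
- pin_top (a point): centre of the top of the upright steel pin (red tip, 13 mm across) that turns the disc: 31 mm from the disc axis, free from 36 to 84 mm above the bench. The frame turns with the disc: x points from the disc axis out to the pin, y runs along the slot.
- lock_bar: loose steel bar, 160 (its y) by 16 by 14 mm, 0.33 kg, in the guide under the bridge, tapered nose at +y. Origin: centre of its underside, axes as the plate's. Blue push plate at its rear: 50 mm wide (x), y -80 to -68, from 34 to 74 mm above the bench. Origin starts at y -157 to -132 of the gold plate; home at -12. Slides with 1 to 3 N; a disc not lined up blocks it.
- cap_chuck: black rubber capping chuck, stepped cylinder 42 mm across, 48 mm tall, standing loose on the gold plate; origin at the centre of its underside
- nylon_collar: white nylon collar (ring), 46 mm across, 22 mm tall, lying loose on the gold plate; origin at the centre of its underside
- brass_fitting: small brass hose fitting, 22 mm across, 32 mm tall, standing loose on the gold plate; origin at the centre of its underside
- screw_cap: green plastic bottle cap, 38 mm across, 16 mm tall, lying loose on the gold plate; origin at the centre of its underside
- amber_bottle: amber bottle with a white cap, 56 mm across, 130 mm tall, standing on the bench; origin at the centre of its underside
- white_jar: white jar with a black cap, 60 mm across, 85 mm tall, standing on the bench; origin at the centre of its underside
- screwdriver: orange-handled screwdriver lying on the bench to the right of the gold plate, along its own x (handle towards its -x)
Things that resemble listed ones, but are neither listed nor needed, are in the scene too. What is shaped like the lock_bar but red is not meant.

How it is judged:
On the way, in this order (a step that is already met when the one before it is completed fails the run):
1. the slot of the disc lines up with the bar, within 0.12 rad (angle between the y axis of pin_top and the y axis of lock_plate, either way round below 0.12 rad), for 0.1 s.
2. the bar is pushed through the disc, its blue plate within 4 mm of the bridge (y of lock_bar in the frame of lock_plate above -0.016 m), for 0.1 s.
At the end, for the whole second after the job is handed in: The disc's slot is lined up with the bar within 0.12 rad, the bar lies at rest through the disc with its blue plate within 4 mm of the bridge, and it lies flat in its guide (not raised by more than 4 mm) (angle between the y axis of pin_top and the y axis of lock_plate, either way round below 0.12 rad and y of lock_bar in the frame of lock_plate above -0.016 m and z of lock_bar in the frame of lock_plate below 0.024 m and linear speed of lock_bar below 0.01 m/s); the robot touches nothing.
It fails at once if the bar is lifted (by more than 10 mm, or tipped by more than 0.15 rad) (z of lock_bar in the frame of lock_plate above 0.03 m or angle between lock_bar's own z axis and vertical above 0.15 rad).
It fails at once if another part on the bench is lifted or moved by more than 20 mm, or a standing bottle or jar is knocked over (distance of any of cap_chuck, nylon_collar, brass_fitting, screw_cap, amber_bottle, white_jar, screwdriver from where it was at the start of the episode above 0.02 m or angle between any of cap_chuck, nylon_collar, brass_fitting, screw_cap, amber_bottle, white_jar's own z axis and vertical above 0.5 rad).
It also fails if it takes over 58 s, if anything falls off the work surface, if the arm or the gripper's body presses on something with over 40 N, if the wrist force passes 120 N, or if a joint passes its speed limit or range.

## Robot

A 6-joint arm with a two-finger parallel gripper is mounted at the origin on the work surface. World frame = base frame: x ahead of the robot, y to its left, z up, the work surface at z = 0. Lengths are in m, angles in rad, forces in N, time in s.
With the tool pointing down it reaches from about 0.425 to 0.95 m from the base axis. Payload 14.7 kg.
Tool frame: the origin (TCP) lies on the centre line of the jaws, within the pads' length; the fingertips stand 19 mm ahead of it and the grasp point (between the pads) is the TCP (env.finger_overhang is the distance from the TCP to the fingertips, in m); z points along the fingers, x is the direction in which the jaws open and shut, and the axes are right-handed (so a half turn about z gives the same grasp; the last joint's range is limited). The gripper opens to 85 mm and grips with 20 to 120 N. Pads are 22 mm wide; open, the fingers measure 114 mm over their backs; the gripper's body (76 mm by 85 mm) begins 54 mm behind the grasp point. The pads swing forward as they close: fully open they stand 13 mm farther back than shut.
Start: joints at [1.199, 0.48, 1.596, -0, 1.065, -0.047], TCP at [0.207, 0.616, 0.25] pointing down, gripper open.
Joint ranges: [-2.75, 2.75], [-0.82, 2.05], [0.23, 2.67], [-1.56, 4.7], [0.09, 2.69], [-2.92, 2.92]. Speed limits (rad/s): [1.89, 1.89, 2.39, 3.01, 3.01, 3.01].

## Interface

Orientations are given as a 3x3 rotation matrix whose columns are the frame's x, y, z axes.
In Python, from workcell import env, eyes, workorder gives the robot as it stands.
- The arm moves only by the tool carry_out, never from a script. Its argument "steps" is text: rows parted by semicolons, each of 7 numbers parted by spaces: the opening, from 0 (shut) to 1 (fully open), then the shift along the world's x, y, z in units of 20 cm (1.0 is 20 cm), then the turn, a rotation vector about the world's x, y, z in units of 1.5 rad (1.0 is 1.5 rad). In form: fingers x y z rx ry rz; .... A call has 1 to 10 rows; each row shifts and turns the commanded pose from where the row before left it; what a row does not reach is not made up. A row lasts 1/8 s, in which the tool goes at most 62.5 mm and 10.7 degrees, less where a joint would pass 70% of its speed; a pose out of reach is approached as far as the arm can. A call with a number of a shift or a turn outside -1 to 1 is refused whole. A call with a gripper value outside its range is refused whole. The fingers move at their own pace and stop on an object; the grip force is fixed at half the most. Time passes only in rows, so rows that do not move let the fingers close. It gives the time, the measured TCP pose, the force and the opening at its end, in the units of the state.
- env.state(): the state, without advancing time (a new reading comes with each control period).
- eyes.grab_frame(name): name is "scene" or "top"; returns (picture, depth): 400x640x3 uint8, blue, green, red; 400x640 float32, m along the optical axis (not along the pixel's ray), 0 where there is no reading.
- eyes.camera_info(name): a dict with "fov_y" (degrees; the focal length in pixels is half the picture's height over the tangent of half this angle, whatever the lens; pixels are square), "cx", "cy" (the principal point, pixels), "rvec" (rotation vector, rad) and "tvec" (3), from world to camera coordinates, as OpenCV has them. Camera axes: x right, y down, z forward; pixel columns grow to the right and rows downward; lengths in m; the calibration is good to about 2 mm. A picture is of the moment at which its call begins. camera_info takes no time and is no camera call.
- workorder.finish_job(): hands the job in, once; it reports no verdict.
Trained networks look in the newest picture that a camera, given by its name, has taken for a name from the list of things; names that differ only in an ending like _2 or _b are one class to them, and where a whole thing is asked for, a point or a joint stands for the part that bears it (a point fixed in the world has none). Each returns a list of dicts, best first, with "conf" (0 to 1); they miss things now and then, are a little off and sometimes report something else, mostly with a low value. They report only what shows in the picture. A call takes as long as a camera call. They do not tell look-alikes from the thing itself.
- eyes.silhouettes(camera, target): "region" (400x640 bool, what is visible of it) and "point" ([row, column] in pixels, amid what is visible of it).
- eyes.landmark_of(camera, target): "point" ([row, column] in pixels: a listed point, or the origin of a listed thing).
The state is a dict: "time_s": time; "joint_positions": joint angles; "joint_vel": joint speeds; "effort": joint torques, N m; "eef_pos": TCP position; "tcp_rot": TCP orientation; "ft_force": force on the tool from outside, world axes, zero at the start; "ft_torque": the same for the moment, N m; "grip_width": opening from 0.0 (shut) to 1.0 (fully open).
Only numpy, scipy, OpenCV 4.12 (cv2) and the standard library are available. Lean on these libraries where they do the work, as an engineer would, in place of code of your own. Each camera call takes 0.05 s, during which the arm holds its last target. There are 200 camera calls.

## Working session

There is one attempt and no reset: what is moved stays moved. The work goes in short steps, Python scripts to look and compute and a tool call to move; the robot and the scene stay as the last step left them, time stands still between calls to the robot, and variables do not carry over. Pictures are saved under pics/ and viewed, about 8 in all and at most 12, crops included, and the job is handed in when it is done.

Besides the shell and the picture viewer there is one more tool, called after ">>>" as name(argument=value, ...) on one line, values as JSON. carry_out: Moves the arm, as the interface text tells. Its arguments: {"type":"object","properties":{"steps":{"type":"string"}},"required":["steps"]}

```bash
mkdir -p pics; ls
cat > h.py <<'E'
import numpy as np, cv2
from workcell import env, eyes, workorder
def cam(n):
    c=eyes.camera_info(n); f=200/np.tan(np.radians(c["fov_y"])/2)
    return f,c["cx"],c["cy"],cv2.Rodrigues(np.array(c["rvec"],float))[0],np.array(c["tvec"],float)
def px_at_z(n,p,z):
    f,cx,cy,R,t=cam(n); r,c=p
    d=R.T@np.array([(c-cx)/f,(r-cy)/f,1]); o=-R.T@t
    return o+d*(z-o[2])/d[2]
def cloud(n,D):
    f,cx,cy,R,t=cam(n); v,u=np.mgrid[:D.shape[0],:D.shape[1]]
    P=np.stack([(u-cx)/f*D,(v-cy)/f*D,D],-1)
    return (P-t)@R
def proj(n,P):
    f,cx,cy,R,t=cam(n); q=R@np.array(P)+t
    return np.array([f*q[1]/q[2]+cy,f*q[0]/q[2]+cx])
E
python3 - <<'E'
from h import *
for n in("top","scene"):
    I,D=eyes.grab_frame(n); cv2.imwrite(f"pics/{n}0.png",I)
    print(n,eyes.camera_info(n))
    for t,z in(("pin_top",.084),("bridge_top",.052),("keeper_top",.042),("lock_plate",0),("lock_bar",.02)):
        for d in eyes.landmark_of(n,t)[:3]: print(t,np.round(d["conf"],2),np.round(d["point"]),np.round(px_at_z(n,d["point"],z),4))
print(env.state()["time_s"])
E
```

```text
pics
top {'fov_y': 47.81831921894192, 'cx': 317.89284288823217, 'cy': 202.1423971994392, 'rvec': array([ 2.13192034, -2.12912768,  0.17504083]), 'tvec': array([0.05036681, 0.53649112, 1.23586688])}
pin_top 0.92 [210. 259.] [0.5078 0.2124 0.084 ]
bridge_top 0.69 [203. 294.] [0.5328 0.1194 0.052 ]
keeper_top 0.6 [207. 248.] [0.5231 0.2486 0.042 ]
keeper_top 0.25 [207. 260.] [0.5235 0.2164 0.042 ]
lock_plate 0.91 [207. 273.] [0.529  0.1835 0.    ]
lock_bar 0.97 [119. 336.] [ 0.7936 -0.0028  0.02  ]
lock_bar 0.93 [304. 263.] [0.2521 0.2046 0.02  ]
lock_bar 0.86 [202. 406.] [ 0.5417 -0.2051  0.02  ]
scene {'fov_y': 56.51966901333696, 'cx': 321.0185833588998, 'cy': 195.4833408229171, 'rvec': array([ 0.98613216,  2.25568087, -1.23170859]), 'tvec': array([ 0.3337789 , -0.15877407,  1.47691676])}
pin_top 0.7 [211. 375.] [0.4962 0.2027 0.084 ]
bridge_top 0.68 [213. 337.] [0.5397 0.1047 0.052 ]
keeper_top 0.69 [224. 282.] [0.6725 0.0179 0.042 ]
keeper_top 0.62 [234. 382.] [0.52   0.2484 0.042 ]
lock_plate 0.65 [234. 362.] [0.514  0.1768 0.    ]
lock_bar 0.9 [205. 417.] [0.3032 0.2297 0.02  ]
lock_bar 0.88 [217. 318.] [0.5565 0.0486 0.02  ]
lock_bar 0.83 [170. 318.] [ 0.3481 -0.1453  0.02  ]
0.6
```

View pics/top0.png

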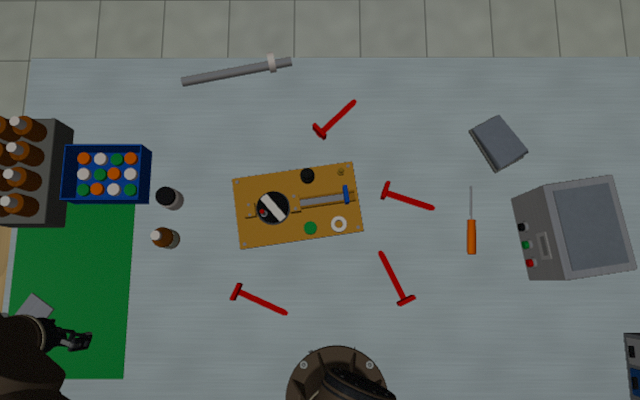

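View pics/scene0.png

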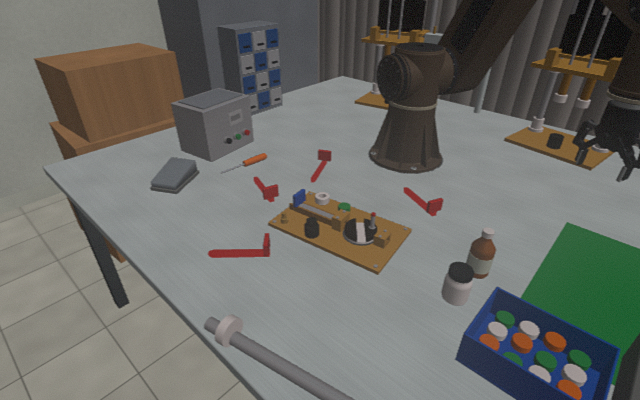

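The top view shows the gold plate at about (col 298, row 205), with the disc at (272,208). The steel bar lies in its guide at (322,199), its blue end plate at (346,194). Bar-shaped things are the steel bar with the blue plate and four red ones at (335,118), (407,196), (397,278) and (258,298). Only the blue-plated one in the guide fits. I'll measure and check it in one enlarged crop.

Run:
```python
from h import *
I,D=eyes.grab_frame("top")
cv2.imwrite("pics/c1.png",cv2.resize(I[150:260,220:375],None,fx=5,fy=5,interpolation=cv2.INTER_CUBIC))
C=cloud("top",D)
hsv=cv2.cvtColor(I,cv2.COLOR_BGR2HSV); H,S,V=cv2.split(hsv)
box=np.zeros(H.shape,bool); box[155:255,225:370]=1
gold=box&(H>12)&(H<30)&(S>100)&(V>80)
m=cv2.morphologyEx(gold.astype(np.uint8),cv2.MORPH_CLOSE,np.ones((25,25)))
cs,_=cv2.findContours(m,0,2); c=max(cs,key=cv2.contourArea); b=cv2.boxPoints(cv2.minAreaRect(c))
W=np.array([px_at_z("top",p[::-1],.012) for p in b]);print("corners\n",W.round(4), "sides",np.linalg.norm(W-np.roll(W,1,0),axis=1))
blue=box&(H>95)&(H<130)&(S>120)
P=C[blue]; print("blue",blue.sum(),P.mean(0),P.min(0),P.max(0)); 
top=blue&(C[...,2]>.066); rc=np.argwhere(top); print("bluetop",len(rc),px_at_z("top",rc.mean(0),.074) if len(rc) else 0)
red=box&((H<8)|(H>172))&(S>120); rc=np.argwhere(red); print("red",len(rc),rc.mean(0),px_at_z("top",rc.mean(0),.084),C[red][:, 2].round(3))
for n in("cap_chuck","nylon_collar","brass_fitting","screw_cap","amber_bottle","white_jar"):
    for d in eyes.landmark_of("top",n)[:2]: print(n,round(d["conf"],2),px_at_z("top",d["point"],.012 if "bot" not in n and "jar" not in n else 0).round(3))
```

```text
corners
 [[ 0.6116  0.311   0.012 ]
 [ 0.6669 -0.0514  0.012 ]
 [ 0.4592 -0.0789  0.012 ]
 [ 0.4063  0.2741  0.012 ]] sides [0.20851508 0.36656409 0.20960746 0.35694669]
blue 123 [0.55335964 0.03725665 0.05993106] [ 0.48346926 -0.03619207  0.02045326] [0.63165539 0.22234022 0.07822762]
bluetop 76 [ 0.55595456 -0.02579034  0.074     ]
red 32 [208.     264.3125] [0.51340159 0.19818367 0.084     ] [0.029 0.038 0.034 0.033 0.032 0.035 0.029 0.033 0.037 0.082 0.034 0.031
 0.04  0.037 0.085 0.08  0.088 0.08  0.081 0.082 0.085 0.081 0.083 0.034
 0.081 0.084 0.084 0.083 0.08  0.087 0.083 0.077]
cap_chuck 0.72 [0.62  0.084 0.012]
cap_chuck 0.32 [0.52  0.251 0.012]
nylon_collar 0.53 [ 0.465 -0.015  0.012]
nylon_collar 0.19 [0.531 0.186 0.012]
brass_fitting 0.36 [ 0.635 -0.024  0.012]
screw_cap 0.63 [0.469 0.07  0.012]
amber_bottle 0.86 [0.439 0.483 0.   ]
white_jar 0.79 [0.557 0.474 0.   ]
```

View pics/c1.png

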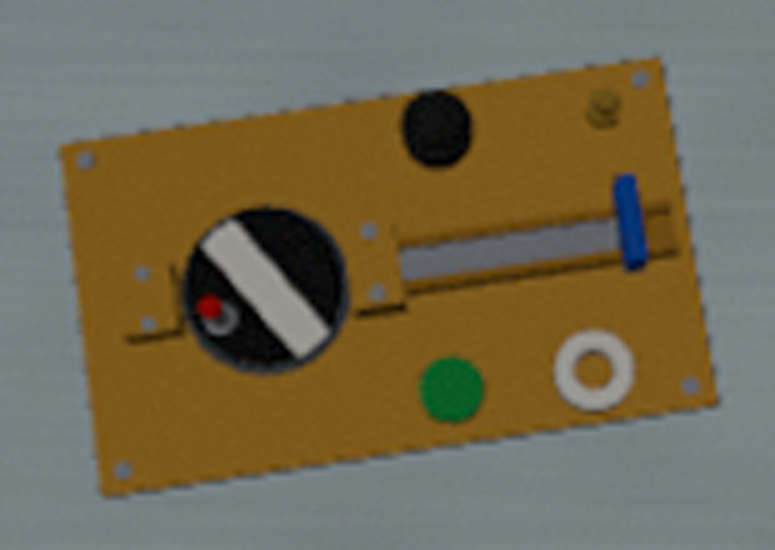

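The crop confirms the steel bar at (510,247) with its blue plate at (630,222). The pin's red tip is at (210,307) on the disc centred at (265,290), so about 2.0 rad, and pi is the nearer goal. Next I'll refine the disc centre and the yaw, then plan.

```bash
cat > loc.py <<'E'
from h import *
def locate():
    I,D=eyes.grab_frame("top"); C=cloud("top",D)
    H,S,V=cv2.split(cv2.cvtColor(I,cv2.COLOR_BGR2HSV))
    box=np.zeros(H.shape,bool); box[155:255,225:370]=1
    Z=C[...,2]
    red=box&((H<8)|(H>172))&(S>120)&(Z>.07); blue=box&(H>95)&(H<130)&(S>120)&(Z>.066)
    r=np.argwhere(red); b=np.argwhere(blue)
    return I,C,(H,S,V),(px_at_z("top",r.mean(0),.084) if len(r) else None),(px_at_z("top",b.mean(0),.074) if len(b) else None)
E
python3 - <<'E'
from loc import *
I,C,(H,S,V),pin,blue=locate()
print("pin",pin,"blue",blue)
s=np.zeros(H.shape,bool); s[185:232,250:296]=1
m=(s&(S<130)&((H<12)|(H>30)|(V<45)|(S<60))).astype(np.uint8)
m=cv2.morphologyEx(m,cv2.MORPH_OPEN,np.ones((5,5)))
c=max(cv2.findContours(m,0,2)[0],key=cv2.contourArea)
(u,v),r=cv2.minEnclosingCircle(c); M=cv2.moments(c); q=(M['m01']/M['m00'],M['m10']/M['m00'])
print("circle",u,v,r,"area r",(M['m00']/np.pi)**.5); ctr=px_at_z("top",(v,u),.036); print("disc",ctr,px_at_z("top",q,.036))
w=(s&(V>130)&(S<60)).astype(np.uint8); rr=cv2.minAreaRect(np.argwhere(w)[:,::-1].astype(np.float32)); bp=cv2.boxPoints(rr); 
W=np.array([px_at_z("top",p[::-1],.02) for p in bp]);print("slot",W.mean(0),[np.arctan2(*(W[i]-W[i-1])[1::-1]).round(3) for i in (1,2)],rr[1])
for n,z in(("bridge_top",.052),("keeper_top",.042)):
    for d in eyes.landmark_of("top",n)[:1]: print(n,px_at_z("top",d["point"],z))
d=pin-ctr; print("pin r",np.hypot(d[0],d[1]),"ang",np.arctan2(d[1],d[0]))
st=env.state(); print(st["eef_pos"],st["tcp_rot"],st["time_s"],env.finger_overhang)
E
```

```text
pin [0.50412594 0.20617017 0.084     ] blue [ 0.55523597 -0.02287552  0.074     ]
circle 273.0 207.5 16.225080490112305 area r 12.302696894599675
disc [0.52243241 0.17940989 0.036     ] [0.52338931 0.17631791 0.036     ]
slot [0.52644442 0.18237566 0.02      ] [np.float64(-0.844), np.float64(-2.429)] (29.285612106323242, 7.375635623931885)
bridge_top [0.54028504 0.11864069 0.052     ]
keeper_top [0.52775451 0.25411654 0.042     ]
pin r 0.032422822937281534 ang 2.170765052886172
[0.20740232 0.61602389 0.25030566] [[ 3.19126964e-01  9.47711971e-01  1.61716929e-05]
 [ 9.47711970e-01 -3.19126965e-01  3.65131823e-05]
 [ 3.97648032e-05  3.67376594e-06 -9.99999999e-01]] 1.1 0.019
```

>>> carry_out(steps="0 0.116 -0.14 0 0 0 -0.104;0 0.116 -0.14 0 0 0 -0.104;0 0.116 -0.14 0 0 0 -0.104;0 0.116 -0.14 0 0 0 -0.104;0 0.116 -0.14 0 0 0 -0.104;0 0.116 -0.14 0 0 0 -0.104;0 0.116 -0.14 0 0 0 -0.104;0 0.116 -0.14 0 0 0 -0.104;0 0.116 -0.14 0 0 0 -0.104;0 0.116 -0.14 0 0 0 -0.104")

```text
time_s: 2.35
eef_pos: [0.4401, 0.3351, 0.2504]
tcp_rot: [[0.95, -0.314, 0.0], [-0.314, -0.95, 0.0], [0.0, -0.0, -1.0]]
ft_force: [0.2, -0.2, 0.2]
grip_width: 0.002
```

>>> carry_out(steps="0 0.116 -0.14 -0.1 0 0 -0.104;0 0.116 -0.14 -0.15 0 0 -0.104;0 0.116 -0.14 -0.15 0 0 -0.104;0 0.116 -0.14 -0.1 0 0 -0.104;0 0 0 0 0 0 0;0 0 0 0 0 0 0")

```text
time_s: 3.1
eef_pos: [0.5322, 0.2241, 0.1505]
tcp_rot: [[0.592, -0.806, -0.0], [-0.806, -0.592, 0.0], [-0.0, -0.0, -1.0]]
ft_force: [-0.4, 0.2, 0.1]
grip_width: 0.002
```

>>> carry_out(steps="0 0 0 -0.13 0 0 0;0 0 0 -0.13 0 0 0;0 0 0 -0.12 0 0 0;0 0 0 0 0 0 0")

```text
time_s: 3.6
eef_pos: [0.531, 0.2246, 0.0737]
tcp_rot: [[0.593, -0.805, -0.002], [-0.805, -0.593, -0.001], [-0.001, 0.002, -1.0]]
ft_force: [0.0, 0.1, -1.1]
grip_width: -0.001
```

Run:
```python
from h import *
I,_=eyes.grab_frame("scene"); J,_=eyes.grab_frame("top")
a=cv2.resize(I[160:270,300:420],(600,550),interpolation=cv2.INTER_CUBIC)
cv2.imwrite("pics/s2.png",a)
```

```text
(no output)
```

View pics/s2.png

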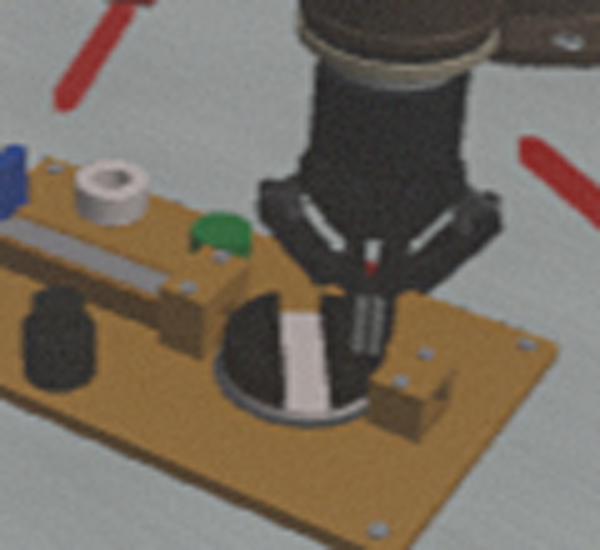

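The picture shows the shut fingers at (372,325), just behind the red-tipped pin at (372,268), and clear of the keeper and bridge.

Run:
```python
import numpy as np
c=np.array([.5235,.180]); a=np.linspace(2.205,3.29,13)
F=np.array([c+.031*np.array([np.cos(t),np.sin(t)])-.0175*np.array([-np.sin(t),np.cos(t)]) for t in a])
print(F[0],F[-1]); print((F[0]-[.531,.2246])/.2); print((np.diff(F,axis=0)/.2).round(3))
```

```text
[0.51922839 0.21534124] [0.49025315 0.19272388]
[-0.05885803 -0.04629379]
[[-0.016 -0.003]
 [-0.016 -0.004]
 [-0.015 -0.005]
 [-0.015 -0.007]
 [-0.014 -0.008]
 [-0.013 -0.009]
 [-0.012 -0.01 ]
 [-0.011 -0.012]
 [-0.01  -0.012]
 [-0.009 -0.013]
 [-0.008 -0.014]
 [-0.006 -0.015]]
```

>>> carry_out(steps="0 -0.03 -0.023 0 0 0 0;0 -0.029 -0.023 0 0 0 0;0 -0.016 -0.003 0 0 0 0.06;0 -0.016 -0.004 0 0 0 0.06;0 -0.015 -0.005 0 0 0 0.06;0 -0.015 -0.007 0 0 0 0.06;0 -0.014 -0.008 0 0 0 0.06;0 -0.013 -0.009 0 0 0 0.06")

```text
time_s: 4.7
eef_pos: [0.5029, 0.2075, 0.075]
tcp_rot: [[0.923, -0.385, 0.002], [-0.385, -0.923, 0.001], [0.001, -0.001, -1.0]]
ft_force: [1.9, 1.4, -0.4]
grip_width: 0.001
```

>>> carry_out(steps="0 -0.012 -0.01 0 0 0 0.06;0 -0.011 -0.012 0 0 0 0.06;0 -0.01 -0.012 0 0 0 0.06;0 -0.009 -0.013 0 0 0 0.06;0 -0.008 -0.014 0 0 0 0.06;0 -0.006 -0.015 0 0 0 0.06;0 0 0 0 0 0 0")

```text
time_s: 5.58
eef_pos: [0.4912, 0.1921, 0.0748]
tcp_rot: [[0.99, 0.141, 0.0], [0.141, -0.99, 0.0], [0.0, -0.0, -1.0]]
ft_force: [-0.6, -0.1, 0.6]
grip_width: -0.002
```

>>> carry_out(steps="0 -0.01 0.05 0 0 0 0;0 -0.01 0.05 0 0 0 0;0 0 0 0.2 0 0 0;0 0 0 0.2 0 0 0;0 0.06 -0.22 0 0 0 0;0 0.06 -0.22 0 0 0 0;0 0.06 -0.23 0 0 0 0;0 0.06 -0.23 0 0 0 0;0 0.07 -0.23 0 0 0 0;0 0.07 -0.24 0 0 0 0")

```text
time_s: 6.82
eef_pos: [0.5639, -0.0623, 0.1543]
tcp_rot: [[0.99, 0.141, 0.0], [0.141, -0.99, 0.0], [0.0, -0.0, -1.0]]
ft_force: [0.3, 0.9, -0.9]
grip_width: 0.002
```

Run:
```python
from loc import *
I,C,(H,S,V),pin,blue=locate()
print("pin",pin,"blue",blue); st=env.state(); print(st["eef_pos"],st["time_s"])
d=(pin[:2]-[.5235,.18]); print(np.hypot(*d),np.arctan2(d[1],d[0])%6.283-.15)
cv2.imwrite("pics/c3.png",cv2.resize(I[150:260,220:375],None,fx=5,fy=5,interpolation=cv2.INTER_CUBIC))
```

```text
pin [0.49512825 0.17636122 0.084     ] blue [0.46118497 0.03467782 0.074     ]
[ 0.5659635  -0.06720395  0.15457339] 6.875
0.028604146088343527 3.1189646716041275
```

View pics/c3.png

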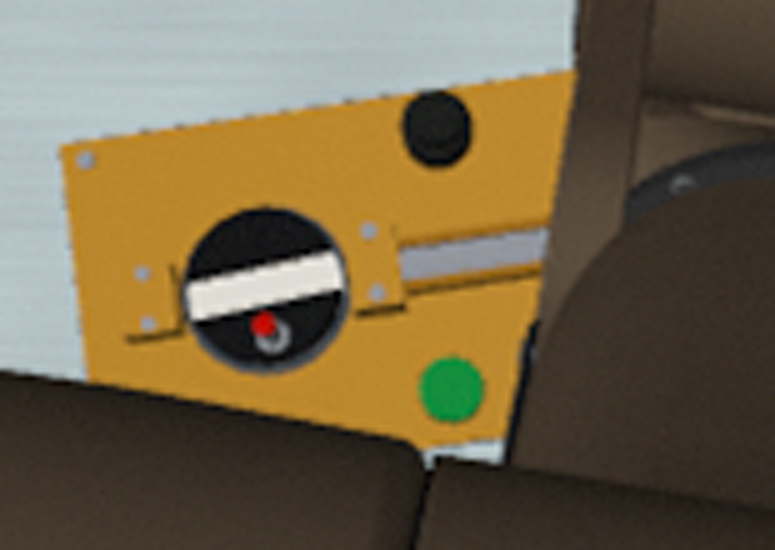

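The crop shows the disc nearly aligned. The slot runs from (185,305) to (340,268), perhaps slightly overturned against the guide, so I'll measure its angle properly.

Run:
```python
from loc import *
f,cx,cy,R,t=cam("top")
I,D=eyes.grab_frame("top")
s=np.zeros(I.shape[:2],np.uint8)
H,S,V=cv2.split(cv2.cvtColor(I,cv2.COLOR_BGR2HSV))
# rectified top views at given height, 0.5 mm/px, u along world -y, v along -x
def rect(z):
    src=[];dst=[]
    for x,y in((.62,.28),(.62,-.02),(.42,.28),(.42,-.02)):
        src.append(proj("top",[x,y,z])[::-1]); dst.append(((.28-y)*2000,(.62-x)*2000))
    return cv2.warpPerspective(I,cv2.getPerspectiveTransform(np.float32(src),np.float32(dst)),(600,400),flags=cv2.INTER_CUBIC)
A=rect(.03)
h=cv2.cvtColor(A,cv2.COLOR_BGR2HSV)
w=((h[...,1]<70)&(h[...,2]>130)).astype(np.uint8); w[:, :80]=0; w[:,320:]=0; w[:100]=0; w[300:]=0
n,l,stt,cc=cv2.connectedComponentsWithStats(w); k=1+stt[1:,4].argmax()
p=np.argwhere(l==k)[:,::-1].astype(np.float32); print(stt[k],cv2.minAreaRect(p))
def ends(m,us,first):
    pts=[]
    for u in us:
        v=np.flatnonzero(m[:,u]); 
        if len(v): pts.append((u,v[0] if first else v[-1]))
    q=np.array(pts); a=np.polyfit(q[:,0],q[:,1],1); return a
m=(l==k)
for fst in(1,0): a=ends(m,range(stt[k,0]+20,stt[k,0]+stt[k,2]-20),fst); print("slot edge world angle",-np.arctan(a[0]))
# bar: grey in guide
b=((h[...,1]<70)&(h[...,2]>80)).astype(np.uint8); b[:,:340]=0; b[:,440:]=0; b[:100]=0; b[240:]=0
n,l,stt,cc=cv2.connectedComponentsWithStats(b); k=1+stt[1:,4].argmax(); print(stt[k])
for fst in(1,0): a=ends(l==k,range(stt[k,0]+12,stt[k,0]+stt[k,2]-12),fst); print("bar edge",-np.arctan(a[0]))
cv2.imwrite("pics/r4.png",A)
```

```text
[ 107  150  182   78 7801] ((197.13348388671875, 188.3311767578125), (45.17081069946289, 181.6781005859375), 77.50959014892578)
slot edge world angle 0.22331419256029383
slot edge world angle 0.22305710418478508
[ 352  133   88   48 3154]
bar edge 0.15135193286328655
bar edge 0.15119531582619788
```

View pics/r4.png

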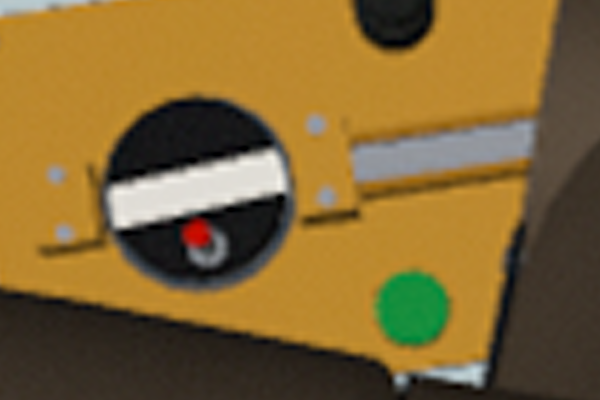

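The slot is 0.072 rad past the bar's direction (0.223 against 0.151). That is inside the 0.12 limit. At the disc rim it shifts the slot by 3.2 mm against 4 mm of clearance, so the tapered nose should enter. I'll push gently and watch the force.

>>> carry_out(steps="0 -0.02 0 -0.15 0 0 0;0 0 0 -0.16 0 0 0;0 0 0 -0.157 0 0 0;0 0 0 0 0 0 0;0 -0.015 0.1 0 0 0 0;0 -0.008 0.05 0 0 0 0;0 -0.008 0.05 0 0 0 0;0 0 0 0 0 0 0")

```text
time_s: 7.92
eef_pos: [0.5532, -0.0206, 0.0614]
tcp_rot: [[0.99, 0.143, 0.0], [0.143, -0.99, 0.0], [0.001, 0.0, -1.0]]
ft_force: [-0.0, -0.1, 0.4]
grip_width: 0.001
```

>>> carry_out(steps="0 -0.0076 0.05 0 0 0 0;0 -0.0076 0.05 0 0 0 0")

```text
time_s: 8.18
eef_pos: [0.5502, -0.0013, 0.061]
tcp_rot: [[0.99, 0.141, 0.0], [0.141, -0.99, -0.0], [0.0, 0.0, -1.0]]
ft_force: [0.2, -2.1, 2.0]
grip_width: -0.002
```

Run:
```python
from h import *
I,_=eyes.grab_frame("scene")
cv2.imwrite("pics/s5.png",cv2.resize(I[170:280,250:420],None,fx=4,fy=4,interpolation=cv2.INTER_CUBIC))
s=env.state();print(s["eef_pos"],s["ft_force"])
```

```text
[ 5.49769884e-01 -2.16817767e-04  6.08854281e-02] [-0.23363414  1.26140556  0.56662983]
```

View pics/s5.png

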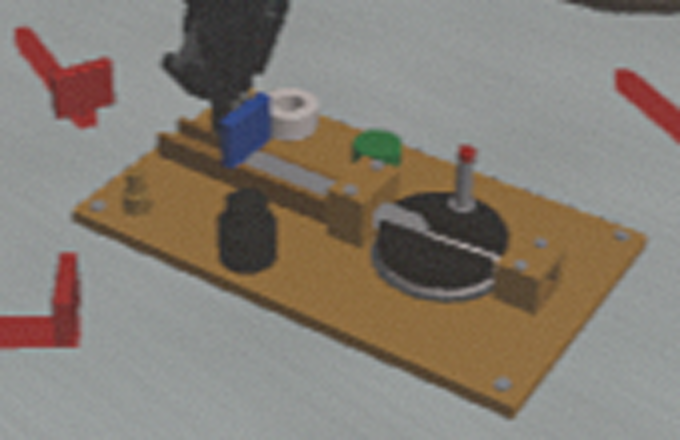

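The picture shows the bar's nose at (400,215) entering the slot freely, with the fingers behind the blue plate at (245,130).

>>> carry_out(steps="0 -0.0064 0.042 0 0 0 0;0 -0.0064 0.042 0 0 0 0;0 -0.0064 0.042 0 0 0 0;0 -0.0064 0.042 0 0 0 0;0 -0.0064 0.042 0 0 0 0;0 -0.0064 0.042 0 0 0 0")

```text
time_s: 8.98
eef_pos: [0.5424, 0.0494, 0.0609]
tcp_rot: [[0.99, 0.142, -0.0], [0.142, -0.99, -0.0], [-0.0, 0.0, -1.0]]
ft_force: [1.3, -2.7, 1.9]
grip_width: 0.001
```

>>> carry_out(steps="0 -0.004 0.025 0 0 0 0;0 -0.004 0.025 0 0 0 0;0 -0.004 0.025 0 0 0 0;0 0 0 0 0 0 0")

```text
time_s: 9.48
eef_pos: [0.5399, 0.0642, 0.0609]
tcp_rot: [[0.99, 0.142, -0.0], [0.142, -0.99, 0.0], [-0.0, -0.0, -1.0]]
ft_force: [-0.1, 0.2, -0.8]
grip_width: -0.003
```

>>> carry_out(steps="0 -0.003 0.02 0 0 0 0;0 -0.003 0.02 0 0 0 0;0 -0.002 0.012 0 0 0 0;0 0 0 0 0 0 0")

```text
time_s: 9.98
eef_pos: [0.5384, 0.0744, 0.0609]
tcp_rot: [[0.99, 0.142, -0.0], [0.142, -0.99, 0.0], [-0.0, -0.0, -1.0]]
ft_force: [0.6, 0.6, -0.5]
grip_width: -0.001
```

>>> carry_out(steps="0 -0.001 0.008 0 0 0 0;0 -0.001 0.008 0 0 0 0;0 0 0 0 0 0 0")

```text
time_s: 10.35
eef_pos: [0.5381, 0.0775, 0.0609]
tcp_rot: [[0.99, 0.142, -0.0], [0.142, -0.99, 0.0], [-0.0, -0.0, -1.0]]
ft_force: [-0.3, -0.2, 0.6]
grip_width: 0.003
```

>>> carry_out(steps="0 -0.001 0.008 0 0 0 0;0 -0.001 0.008 0 0 0 0;0 0 0 0 0 0 0")

```text
time_s: 10.72
eef_pos: [0.5379, 0.0796, 0.0609]
tcp_rot: [[0.99, 0.142, 0.0], [0.142, -0.99, -0.001], [0.0, 0.001, -1.0]]
ft_force: [1.7, -17.6, -0.5]
grip_width: 0.004
```

>>> carry_out(steps="0 -0.001 0.008 0 0 0 0;0 0 0 0 0 0 0")

```text
time_s: 10.98
eef_pos: [0.538, 0.0798, 0.0609]
tcp_rot: [[0.99, 0.142, 0.0], [0.142, -0.99, -0.002], [0.0, 0.002, -1.0]]
ft_force: [3.7, -36.6, -0.3]
grip_width: 0.002
```

The force jumped to 37 N as motion stopped at y = 0.080 (home expected at 0.078), so it is hard against the stop. I'll back off, lift clear and check.

>>> carry_out(steps="0 0.003 -0.02 0 0 0 0;0 0.015 -0.1 0 0 0 0;0 0.01 -0.08 0 0 0 0;0 0 0 0.2 0 0 0;0 0 0 0.25 0 0 0;0 0 0 0.25 0 0 0;0 0 -0.25 0.1 0 0 0;0 0 -0.25 0 0 0 0;0 0 -0.25 0 0 0 0;0 0 -0.25 0 0 0 0")

```text
time_s: 12.22
eef_pos: [0.5427, -0.1603, 0.2211]
tcp_rot: [[0.99, 0.141, 0.0], [0.141, -0.99, -0.0], [0.0, 0.0, -1.0]]
ft_force: [0.6, -0.0, 0.3]
grip_width: -0.001
```

Run:
```python
from loc import *
I,C,_,pin,blue=locate()
c=np.array([.5235,.18]); y=np.array([-.1506,.9886])
print("pin",pin,"blue",blue,"bar y",(blue[:2]-c)@y+.074)
J,_=eyes.grab_frame("scene")
a=cv2.resize(I[150:260,220:375],(620,440),interpolation=cv2.INTER_CUBIC)
cv2.imwrite("pics/c6.png",a)
cv2.imwrite("pics/s6.png",cv2.resize(J[170:280,250:420],None,fx=4,fy=4,interpolation=cv2.INTER_CUBIC))
for n in("cap_chuck","nylon_collar","brass_fitting","screw_cap","amber_bottle","white_jar"):
    for d in eyes.landmark_of("top",n)[:1]: print(n,round(d["conf"],2),px_at_z("top",d["point"],.012 if "bot" not in n and "jar" not in n else 0).round(3))
s=env.state();print(s["eef_pos"],s["ft_force"],s["time_s"])
```

```text
pin [0.49512825 0.17636122 0.084     ] blue [0.53676334 0.09733752 0.074     ] bar y -0.00971758733950541
cap_chuck 0.5 [0.62  0.082 0.012]
nylon_collar 0.49 [ 0.466 -0.004  0.012]
brass_fitting 0.54 [ 0.627 -0.023  0.012]
screw_cap 0.58 [0.469 0.074 0.012]
amber_bottle 0.58 [0.436 0.471 0.   ]
white_jar 0.93 [0.552 0.469 0.   ]
[ 0.54299318 -0.15694817  0.22090209] [ 0.24623771  0.13384288 -0.0961279 ] 12.625
```

View pics/c6.png

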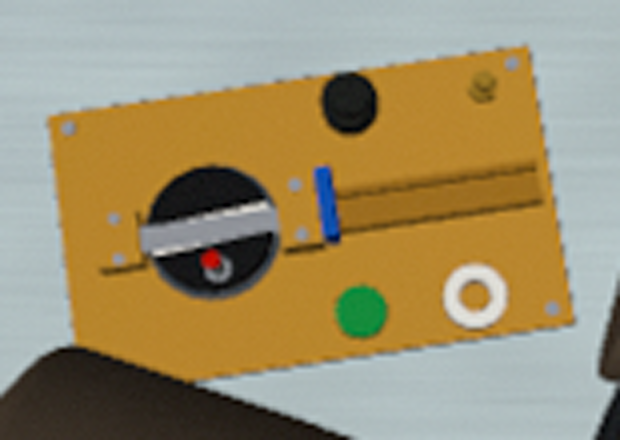

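View pics/s6.png

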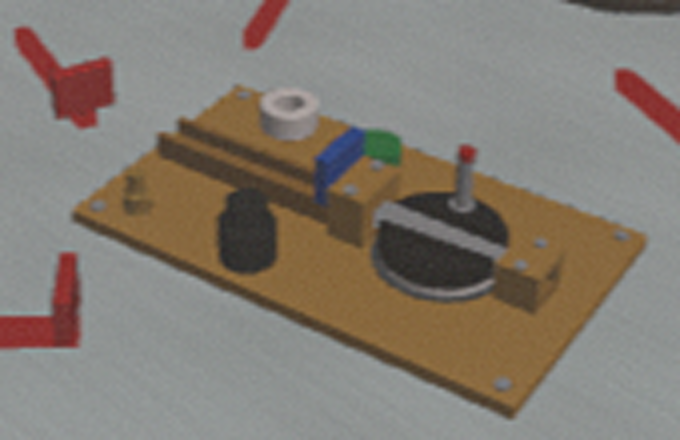

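The pictures show the blue plate flush against the bridge at (327,203), and the bar running through the disc into the keeper. The other parts sit where they did at the start, and the arm is clear.

```bash
python3 -c "
from h import *
print(workorder.finish_job())"
```

```text
the job is handed in; nothing more can be done
None
```

The shaft is locked and the job is handed in. I pushed the pin anticlockwise to about pi, then pushed the bar by its blue plate until it stopped hard against the bridge. The force rose to about 37 N at the stop, and the last check was at 12.6 s of the 58 s allowed.

- **Bar:** it measured y ≈ -0.010 m against a home of -0.012 m. The picture shows the plate flush with the bridge and the bar through the disc into the keeper.
- **Other parts:** the pictures show the loose parts on the plate unmoved. The network positions for all six loose parts, including the bottle and jar, shifted by up to about 12 mm, which I took as noise. I did not re-measure the screwdriver; the fingers stayed well away from it.
- **Arm:** it ended clear of everything, with the wrist force near zero.
- **Disagreement:** before the bar went in, the slot's edges measured about 0.07 rad past alignment, while the pin's position said about 0.02 rad short. Both are within the 0.12 rad limit, and the bar slid through at only 2 to 3 N, so I left the disc as it was. I did not re-measure the slot edges with the bar in; the pin's measured position was unchanged.

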